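# Lock the bench blower on

## Task

Set the bench air blower running hands-free. Of the two blowers, take the one with a lock-on button beside its trigger: squeeze its trigger well down, and while it is held down push the lock-on button fully into its guard; then ease the trigger up, so that the lock catches and holds it part-way down by itself, and leave it so.

Things in the scene. Friction and masses are not known exactly. Their poses are not given: they have to be found in the camera images.
- blower: The blower with the lock, fixed to the worktop; origin under the middle of its round foot, z up. On it stands a white barrel 72 mm across with a steel nozzle, top 135 mm up. A level white handle 44 mm wide runs 200 mm out to -x, its top 70 mm up. The other blower, of slimmer build, has a narrower trigger and neither guard nor lock-on button.
- blower_trigger (a joint): Trigger travel (m): 0 free (up), 0.014 fully down. It sinks straight down against a spring (3 N, 7 N at the bottom). The lock-on button can go in only while this is beyond 0.009 (aim for 0.012). Locked, the trigger stays at 0.006; squeezing it beyond 0.009 again frees the lock.
- blower_lock (a joint): Lock-on button travel (m): 0 out, 0.0095 fully in. It slides level, away from the trigger, against a spring (1 N, 3 N fully in) and springs back unless caught. It must be kept more than 0.007 in (aim for 0.0085) while the trigger rises from beyond 0.009 to 0.006, and then stays at about 0.007.
- blower_trigger_pad (a point): Centre of the trigger's top face, moving with it: a flat black pad 60 mm long (x), 36 mm wide (y), on top of the handle, 92 mm above the worktop when free. z up; x along the handle to the barrel, whose axis is 115 mm away; +y is the way the button is pushed. The -y side is open. Shut fingertips can press anywhere on the pad and slide on it while it is down.
- blower_lock_face (a point): Centre of the button's pressing face, moving with it: a black upright plate 28 mm long (x), 27 mm high, 79 to 106 mm above the worktop, facing the trigger 4 mm beyond its +y edge. Pushed to +y into a white guard 112 mm high. Axes as the pad's. A fingertip holding the trigger down and sliding to +y pushes it with its side and keeps it in while rising straight up.

How it is judged:
On the way, in this order (a step that is already met when the one before it is completed fails the run):
1. the trigger is squeezed beyond 9 mm, the lock-on button not yet pushed in (value of joint blower_trigger above 0.009 m and value of joint blower_lock below 0.005 m), for 0.1 s.
2. the lock-on button is pushed in more than 6.5 mm while the trigger is held beyond 8 mm (value of joint blower_trigger above 0.008 m and value of joint blower_lock above 0.0065 m), for 0.05 s.
At the end, for the whole second after the job is handed in: The trigger, let go, is held by its lock between 4 and 8 mm down (nominally 6 mm), with the lock-on button still more than 5 mm in (value of joint blower_trigger between 0.004 and 0.008 m and value of joint blower_lock above 0.005 m); the robot touches nothing.
It also fails if it takes over 35 s, if anything falls off the work surface, if the arm or the gripper's body presses on something with over 40 N, if the wrist force passes 120 N, or if a joint passes its speed limit or range.

## Robot

A 7-joint arm with a two-finger parallel gripper is mounted at the origin on a cart in front of the work surface, level with it; the furniture and walls round the work are solid. World frame = base frame: x ahead of the robot, y to its left, z up, the work surface at z = 0. Lengths are in m, angles in rad, forces in N, time in s.
With the tool pointing down it reaches from about 0.425 to 0.8 m from the base axis. Payload 8.3 kg.
Tool frame: the origin (TCP) lies on the centre line of the jaws, within the pads' length; the fingertips stand robot.nose_length ahead of it and the grasp point (between the pads) lies 5 mm behind it (robot.nose_length is the distance from the TCP to the fingertips, in m); z points along the fingers, y is the line along which they close (so a half turn about z gives the same grasp; the last joint's range is limited). The gripper opens to 85 mm and grips with 20 to 120 N. Pads are 22 mm wide; open, the fingers measure 114 mm over their backs; the gripper's body (76 mm by 85 mm) begins 54 mm behind the grasp point. The pads swing forward as they close: fully open they stand 13 mm farther back than shut.
Start: joints at [-1.349, 0.383, 0.016, 1.37, -0.006, 1.388, -0.046], TCP at [0.176, 0.6, 0.245] pointing down, gripper open.
Joint ranges: [-2.95, 2.95], [-0.25, 2.06], [-1.52, 1.56], [0.18, 2.33], [-1.44, 4.58], [0.02, 2.06], [-3.01, 3.01]. Speed limits (rad/s): [2.39, 2.39, 3.01, 3.01, 3.14, 3.14, 3.14].

## Interface

Orientations are given as a unit quaternion [w, x, y, z].
In Python, from plant import robot gives the robot as it stands. Calls block until the motion is done:
- robot.move_to(position, orientation): joint-space move of the TCP to a pose.
- robot.movel(position, feed=0.15, attitude=None): straight line of the TCP; attitude=None keeps the orientation; feed is the mean speed in m/s.
- robot.movej(angles): joint-space move.
- robot.gripper_to(opening, newtons=None): finger opening in m; newtons is the grip in N (None keeps the last); returns when the fingers have stopped.
- robot.dwell(seconds).
- robot.ik(position, orientation): joint angles nearest the present ones, or None.
- robot.read_camera(name): name is "side" or "top"; returns a dict with "img" (384x512x3 uint8, red, green, blue), "vertical_fov" (degrees; the focal length in pixels is half the picture's height over the tangent of half this angle, whatever the lens; pixels are square), "cx", "cy" (the principal point, pixels), "R" (3x3) and "t" (3): a world point X has camera coordinates R X + t. Camera axes: x right, y down, z forward; pixel columns grow to the right and rows downward; lengths in m; the calibration is good to about 2 mm. A picture is of the moment at which its call begins. There is no depth.
A pose or a line that the arm cannot do raises robot.PlanningError and nothing moves.
- robot.sign_off(): hands the job in; it is judged then, once.
Readings, each from a call of its own:
- robot.read_clock(): time.
- robot.read_q(): joint angles.
- robot.read_qd(): joint speeds.
- robot.read_tau(): joint torques, N m.
- robot.read_ee_pos(): TCP position.
- robot.read_tcp_rot(): TCP orientation.
- robot.read_ft_force(): force on the tool from outside, world axes, zero at the start.
- robot.read_wrist_torque(): the same for the moment, N m.
- robot.read_gripper_width(): finger opening in m.
- robot.read_grasp_force(): force on a finger pad.
Only numpy, scipy, OpenCV 4.12 (cv2) and the standard library are available. Lean on these libraries where they do the work, as an engineer would, in place of code of your own. Each camera call takes 0.05 s, during which the arm holds its last target. There are 200 camera calls.

## Working session

There is one attempt and no reset: what is moved stays moved. The work goes in short steps, each a Python script; the robot and the scene stay as the last script left them, time stands still between calls to the robot, and variables do not carry over. Pictures are saved under pics/ and viewed, at most 10 in all, crops included, and the job is handed in when it is done.

```bash
ls; mkdir -p pics; python3 - <<'E'
from plant import robot
import cv2,numpy as np
for n in("top","side"):
    c=robot.read_camera(n); cv2.imwrite(f"pics/{n}0.png",cv2.resize(c["img"][:,:,::-1],None,fx=1.5,fy=1.5,interpolation=cv2.INTER_CUBIC))
    np.savez(f"{n}.npz",**c); print(n,c["vertical_fov"],c["cx"],c["cy"],c["R"],c["t"], [k for k in c])
print(robot.nose_length,robot.read_clock(),robot.read_tcp_rot(),robot.read_ee_pos())
E
```

```text
pics
top 48.120416270140936 259.243806931858 190.42842125912406 [[ 0.01560097 -0.99985611  0.00666036]
 [-0.99547168 -0.01615656 -0.09367554]
 [ 0.09376967 -0.00516877 -0.9955805 ]] [-0.04195275  0.62644796  1.01222105] ['img', 'vertical_fov', 'cx', 'cy', 'R', 't']
side 42.76249213817075 252.58034620331745 187.13449719684405 [[-0.99934501  0.03080209  0.01899404]
 [-0.00761625  0.33409412 -0.94250895]
 [-0.03537705 -0.94203628 -0.33364069]] [0.59104668 0.11083374 1.06009091] ['img', 'vertical_fov', 'cx', 'cy', 'R', 't']
0.014 0.1 [-1.18949453e-04  1.41884309e-01  9.89882868e-01 -8.57546897e-04] [0.17544881 0.59942804 0.24439145]
```

View pics/top0.png

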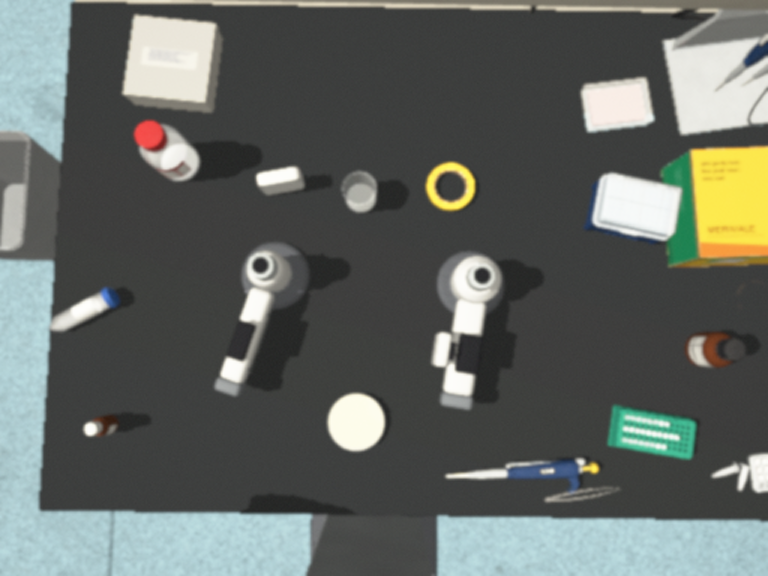

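View pics/side0.png

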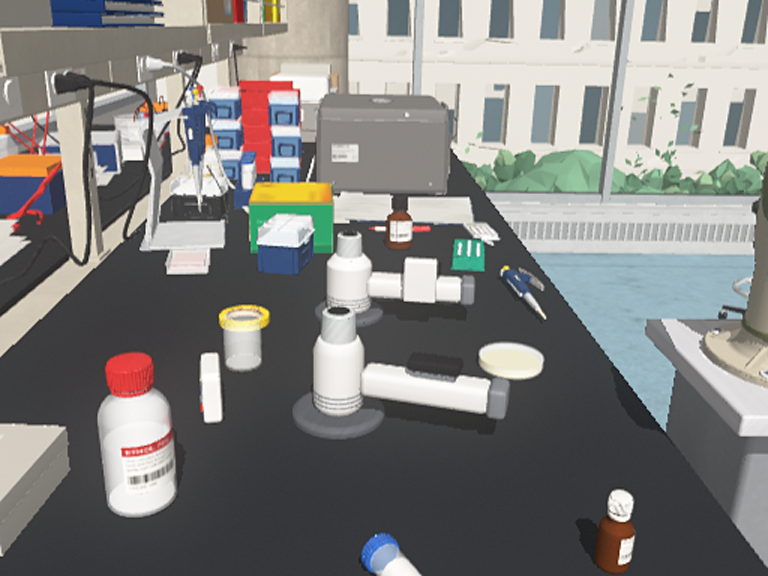

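The right-hand blower in the top view (pad about (467,352), guard (441,350) in 1.5x pixels) has the guard and lock. I'll enlarge it.

```bash
python3 - <<'E'
import cv2,numpy as np
a=np.load("top.npz")["img"][160:280,270:360,::-1]; b=np.load("side.npz")["img"][140:230,200:330,::-1]
a=cv2.resize(a,None,fx=5,fy=5,interpolation=cv2.INTER_CUBIC)
cv2.imwrite("pics/t1.png",a)
E
```

```text
(no output)
```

View pics/t1.png

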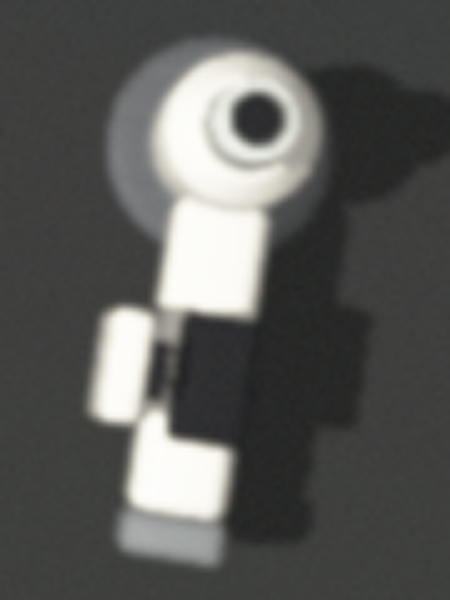

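```bash
cat > h.py <<'E'
import numpy as np
def back(n,u,v,z):
    c=np.load(f"{n}.npz"); f=192/np.tan(np.radians(c["vertical_fov"]/2))
    C=-c["R"].T@c["t"]; d=c["R"].T@np.array([(u-c["cx"])/f,(v-c["cy"])/f,1]); return C+d*(z-C[2])/d[2]
E
python3 - <<'E'
from h import *
F=lambda u,v,z: back("top",270+(u+.5)/5-.5,160+(v+.5)/5-.5,z)
for k,u,v,z in [("padTL",187,314,.092),("padTR",256,320,.092),("padBR",236,447,.092),("padBL",168,437,.092),
 ("nozzle",257,116,.135),("foot",217,146,.01),("hTL",175,205,.07),("hTR",268,210,.07),("capL",118,548,.07),("capR",222,566,.07),("cap2L",127,512,.07),("cap2R",230,520,.07),
 ("gTL",103,310,.112),("gTR",157,308,.112),("gBR",138,423,.112),("gBL",88,414,.112)]:
  print(k,F(u,v,z).round(4))
c=np.load("top.npz");print(-c["R"].T@c["t"])
E
```

```text
padTL [ 0.5503 -0.1408  0.092 ]
padTR [ 0.548  -0.1721  0.092 ]
padBR [ 0.4909 -0.1632  0.092 ]
padBL [ 0.4949 -0.1326  0.092 ]
nozzle [ 0.636  -0.1659  0.135 ]
foot [ 0.6351 -0.1648  0.01  ]
hTL [ 0.6012 -0.1376  0.07  ]
hTR [ 0.5996 -0.1808  0.07  ]
capL [ 0.4433 -0.1123  0.07  ]
capR [ 0.4359 -0.16    0.07  ]
cap2L [ 0.4597 -0.1163  0.07  ]
cap2R [ 0.4568 -0.1636  0.07  ]
gTL [ 0.551  -0.1012  0.112 ]
gTR [ 0.5523 -0.1252  0.112 ]
gBR [ 0.5015 -0.1171  0.112 ]
gBL [ 0.5051 -0.095   0.112 ]
[ 0.52935008 -0.02659354  1.06670981]
```

The blower origin is about (0.6355, -0.1655) and its yaw is about -8.5° (handle length measures 0.198 against 0.200). That puts the pad near (0.522, -0.149). I'll move above it with the fingers shut and probe down.

```bash
cat >> h.py <<'E'
psi=np.radians(-8.5); O=np.array([.6355,-.1655])
ex=np.array([np.cos(psi),np.sin(psi)]); ey=np.array([-np.sin(psi),np.cos(psi)])
P=O-.115*ex
b=np.sqrt((1+ey[1])/2); Q=[0,ey[0]/2/b,b,0]
def pos(x,y,tip): p=P+x*ex+y*ey; return [p[0],p[1],tip+.014]
def force(r): f=np.array(r.read_ft_force()); return np.array([f[:2]@ex,f[:2]@ey,f[2]]).round(2)
E
python3 - <<'E'
from plant import robot
from h import *
import cv2
robot.gripper_to(0.0,20); print(robot.read_clock(),robot.read_gripper_width())
robot.move_to(pos(0,-5e-3,.19),Q); print(robot.read_clock())
robot.movel(pos(0,-5e-3,.10),feed=.1); print(robot.read_clock(),robot.read_ee_pos(),force(robot))
c=robot.read_camera("top"); a=c["img"][130:290,230:400,::-1]
d=robot.read_camera("side"); b=d["img"][110:230,190:350,::-1]
a=cv2.resize(a,(510,480),interpolation=cv2.INTER_CUBIC);cv2.imwrite("pics/a.png",a)
cv2.imwrite("pics/b.png",cv2.resize(b,(800,600),interpolation=cv2.INTER_CUBIC))
E
```

```text
0.8667 -9.020684399110442e-05
3.7833
4.8333 [ 0.5214537  -0.15367264  0.11461594] [-1.15  0.27  0.56]
```

View pics/b.png

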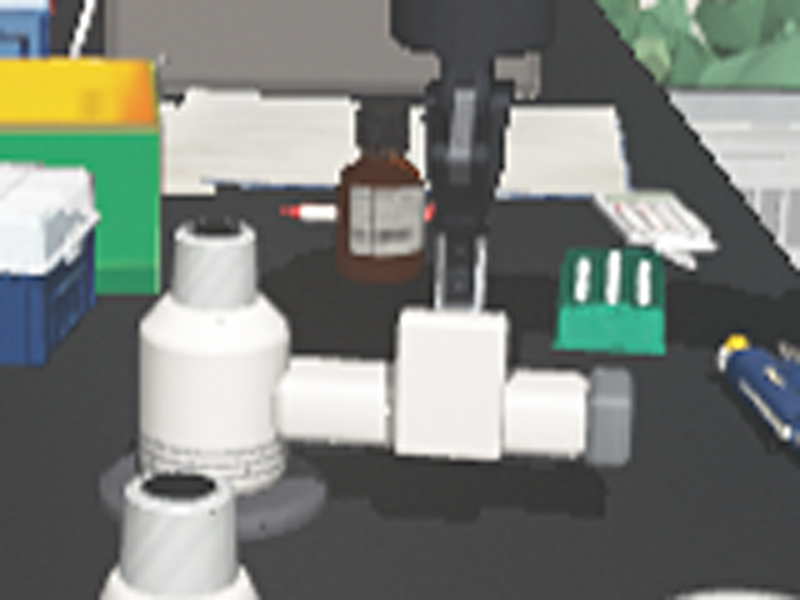

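View pics/a.png

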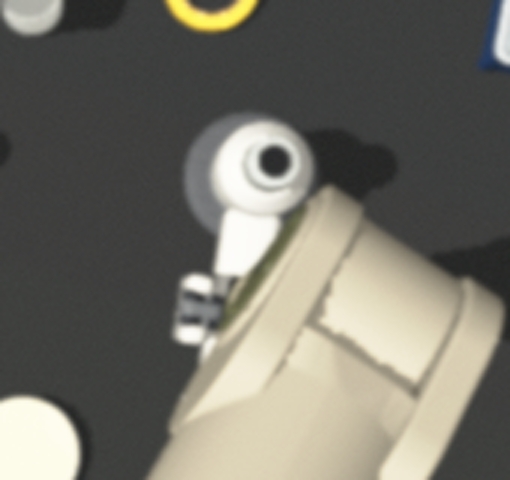

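The side view shows the shut fingers (about col 461) in line with the guard (about col 452), once the yaw and perspective are allowed for. The top view is partly hidden, but the nozzle and guard have not moved. Next I'll probe down.

```bash
python3 - <<'E'
from plant import robot
from h import *
robot.dwell(.2); f0=force(robot); print(f0,robot.read_clock())
for t in (.095,.093,.092,.091,.090,.088,.086,.084,.082,.080):
    robot.movel(pos(0,-5e-3,t),feed=.02); f=force(robot)-f0
    print(t,f,np.round(robot.read_ee_pos()[2]-.014,4),robot.read_clock())
    if f[2]>12: break
E
```

```text
[ 0.57 -0.53 -0.14] 5.1333
0.095 [-1.09  0.37 -0.89] 0.0948 5.5333
0.093 [-0.06 -0.24  0.32] 0.0929 5.7833
0.092 [-0.75  0.21  2.48] 0.0922 6.0333
0.091 [-1.14  0.6   3.46] 0.0911 6.2833
0.09 [0.01 0.01 3.7 ] 0.09 6.5333
0.088 [-0.45  0.34  3.57] 0.088 6.7833
0.086 [0.22 0.06 3.79] 0.0861 7.0333
0.084 [-0.51  1.5   5.44] 0.0841 7.2833
0.082 [-0.39  0.25  4.84] 0.0822 7.5333
0.08 [-0.95  0.06  5.56] 0.0802 7.7833
```

```bash
cat >> h.py <<'E'
def favg(r,n=5):
    s=[]
    for _ in range(n): r.dwell(.02); s.append(force(r))
    return np.mean(s,0).round(2)
E
python3 - <<'E'
from plant import robot
from h import *
print(favg(robot))
y=-5
while y<24:
    y+=1.0 if y>=1 else 3
    robot.movel(pos(0,y*1e-3,.0798),feed=.03); f=favg(robot,3)
    print(y,f,(np.array(robot.read_ee_pos())-pos(0,y*1e-3,.0798)).round(4)[1:],robot.read_clock())
    if f[1]<-8 or robot.read_clock()>20: break
E
```

```text
[ 0.09 -0.34  5.81]
-2 [-0.35 -1.68  6.37] [-0.0007  0.0004] 8.1667
1 [ 0.36 -2.77  5.5 ] [-0.0009  0.0004] 8.4667
2.0 [ 0.03 -3.27  6.16] [-0.0012  0.0005] 8.7667
3.0 [-0.14 -3.64  5.68] [-0.0013  0.0005] 9.0667
4.0 [ 0.   -3.61  6.32] [-0.0013  0.0005] 9.3667
5.0 [ 0.03 -3.79  6.62] [-0.0013  0.0004] 9.6667
6.0 [ 0.55 -3.38  6.77] [-0.0014  0.0005] 9.9667
7.0 [-0.29 -3.85  6.82] [-0.0014  0.0005] 10.2667
8.0 [ 0.27 -4.75  6.2 ] [-0.0017  0.0005] 10.5667
9.0 [-0.29 -4.65  5.71] [-0.0018  0.0005] 10.8667
10.0 [ 0.02 -5.08  6.17] [-0.0018  0.0005] 11.1667
11.0 [-0.57 -5.49  5.71] [-0.002   0.0005] 11.4667
12.0 [-0.15 -5.54  5.95] [-0.002   0.0005] 11.7667
13.0 [ 0.5  -5.99  5.49] [-0.0021  0.0005] 12.0667
14.0 [ 0.23 -6.03  5.91] [-0.0022  0.0005] 12.3667
15.0 [ 0.43 -5.86  5.95] [-0.0022  0.0005] 12.6667
16.0 [ 0.64 -5.85  6.09] [-0.0023  0.0005] 12.9667
17.0 [ 0.4  -6.68  5.04] [-0.0024  0.0005] 13.2667
18.0 [ 0.61 -7.32  4.79] [-0.0028  0.0005] 13.5667
19.0 [  1.13 -10.7    4.17] [-0.0037  0.0006] 13.8667
```

The hard stop is reached about 9.5 mm after contact, so the button is fully in. Now I'll rise straight up.

```bash
python3 - <<'E'
from plant import robot
from h import *
for t in (.082,.084,.085,.086,.087,.089,.092):
    robot.movel(pos(0,18.7e-3,t),feed=.02); f=favg(robot,3)
    print(t,f,(np.array(robot.read_ee_pos())-pos(0,18.7e-3,t)).round(4)[1:],robot.read_clock())
robot.movel(pos(0,18.7e-3,.125),feed=.04); print(favg(robot))
robot.movel(pos(0,10e-3,.21),feed=.15)
import cv2
robot.move_to(pos(0,-.16,.25),Q); print(robot.read_clock(),favg(robot))
c=robot.read_camera("top"); np.savez("top2.npz",**c)
a=c["img"][160:280,270:360,::-1]; b=np.load("top.npz")["img"][160:280,270:360,::-1]
cv2.imwrite("pics/c.png",cv2.resize(np.hstack([b,a]),None,fx=4.4,fy=4.4,interpolation=cv2.INTER_CUBIC))
E
```

```text
0.082 [ 1.07 -9.28  4.03] [-0.0035  0.0005] 14.175
0.084 [ 0.89 -9.06  3.17] [-0.0034  0.0004] 14.475
0.085 [ 2.12 -9.27  2.12] [-0.0034  0.0003] 14.775
0.086 [ 1.5  -9.98  1.26] [-0.0033  0.0002] 15.075
0.087 [ 2.45 -9.88 -1.59] [-0.0031 -0.0003] 15.375
0.089 [ 0.76 -9.93 -2.14] [-0.003  -0.0005] 15.675
0.092 [-1.03 -8.84 -1.99] [-0.0029 -0.0007] 16.025
[-0.24 -0.27 -0.12]
18.5333 [ 0.32  0.3  -0.3 ]
```

View pics/c.png

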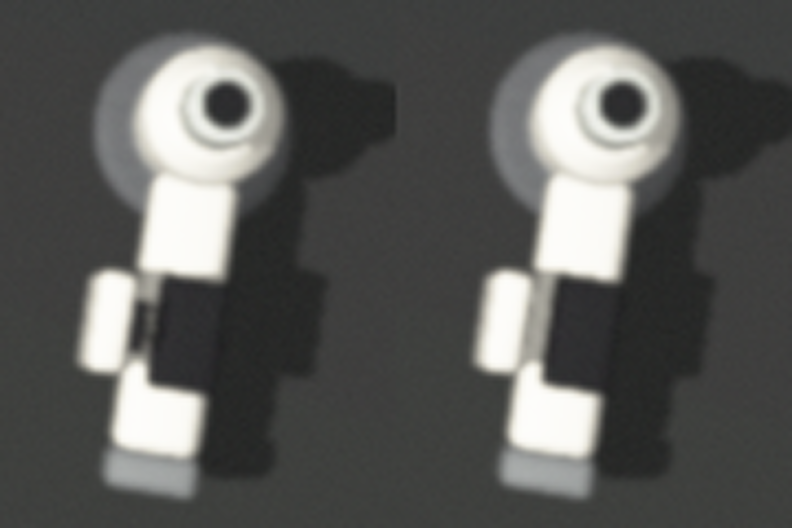

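In the after picture (right half), the black button at (143,325) no longer shows in the gap at (538,325). It has stayed in the guard, the trigger's upward push ended at 6 mm, and the arm is clear.

```bash
python3 -c "
from plant import robot
print(robot.sign_off())"
```

```text
the job is handed in; nothing more can be done
None
```

The blower with the lock is set running hands-free: its trigger is held about 6 mm down by the lock-on button and the arm is clear; I handed the job in shortly after 18.5 s, but sign-off returned no verdict.

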